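# Comb pencils into the grooves of a stamping tray

### The job

Take the rake from its rest and comb the loose pencils into the tray for the stamping press: set the rake in at one end of the tray and draw it along to the other end, its shoulders kept lightly down on both side rails all the way, until every pencil lies down in a groove of its own. Do not force the rake or touch the pencils with the gripper, then put the rake back on its rest, upright and across both posts, and leave everything else on the bench where it is.

Things in the scene. Friction and masses are not known exactly. Their poses are not given: they have to be found in the camera images.
- tray: Grooved pencil tray, fixed, on four screw feet: its level underside is somewhere from 5 to 13 mm above the bench. Grey plastic floor, aluminium frame, outside 212 (its x) by 146 mm (its y), inside 196 by 130 mm; origin at the underside's centre, z up. Side rails along its x at y = +-65 to +-73 mm, flat tops 39 mm above the underside. End walls at x = +-98 to +-106 mm, tops 32 mm.
- tray_ridges (a point): Centre of the tray at ridge height, 16.5 mm above its underside. Twelve grooves run along the tray's y, centred at x = -71.5, -58.5 ... +71.5 mm, 10 mm wide, their bottoms 8 mm below the ridge tops, with 3 mm round-topped ridges between; at each end a flat land at ridge height fills the 20 mm from the last groove to the end wall (tray x = +-78 to +-98 mm), free of pencils beyond 73 mm at the start.
- tray_rails (a point): Centre of the tray at the height of the rail tops, 39 mm above its underside. With the rake's shoulders on the rails its tooth tips stand 2 mm over the ridges: pencils on top are pushed along, lined up and dropped in; those in a groove (their top level with the ridges) are passed over. More than about 1 mm high is off the rails; over 15 N on the tray is too hard.
- rake: Hand rake of about 220 g, the same both ways round. Origin in the plane of the tooth tips under the middle; z up, y along the row. Twelve flat steel teeth 7.4 mm wide, 3 mm thick, 3 mm apart, y = -61 to +61 mm, 20.5 mm long; over them an aluminium head bar 160 mm long (y), 16 mm thick (x), z = 20.5 to 34.5 mm: its plain ends are the shoulders. All is stiff: feel for the rails, the poses are not exact enough.
- rake_grip (a point): Middle of the rake's flat-sided wooden handle at the height to grip it, 70 mm above the tooth tips. The handle is 24 mm thick (rake x; pinch it across this), 90 mm long (y), from 34.5 to 92.5 mm above the tips.
- rest: Rake rest, fixed: dark steel base 46 (its x) by 168 mm (its y) with two posts at y = +-63 to +-79 mm; origin on the bench under its centre, z up. Each post has a notch on top, floor 36 mm above the bench, 26 mm wide in x between lips 8 mm higher. The rake's shoulders lie in the notches, its y along the rest's y, tooth tips 15.5 mm above the bench.
- rest_seat (a point): Middle between the two notch floors of the rest, 36 mm above the bench; the rake's origin belongs right below it.
- pencil1: Round unsharpened pencil of smooth plain wood with domed ends, 8 mm thick, 120 mm long, 10 g; origin at mid-length on the axis, its y along the pencil. Lying in a groove its axis is 12.5 mm above the tray's underside. Starts askew on top of the ridges; if it catches while combed, ease the rake back a little and come again: over 20 N on a pencil is too hard.
- pencil2: Round unsharpened pencil of smooth plain wood with domed ends, 8 mm thick, 120 mm long, 10 g; origin at mid-length on the axis, its y along the pencil. Lying in a groove its axis is 12.5 mm above the tray's underside. Starts askew on top of the ridges; if it catches while combed, ease the rake back a little and come again: over 20 N on a pencil is too hard.
- pencil3: Round unsharpened pencil of smooth plain wood with domed ends, 8 mm thick, 120 mm long, 10 g; origin at mid-length on the axis, its y along the pencil. Lying in a groove its axis is 12.5 mm above the tray's underside. Starts askew on top of the ridges; if it catches while combed, ease the rake back a little and come again: over 20 N on a pencil is too hard.
- pencil4: Round unsharpened pencil of smooth plain wood with domed ends, 8 mm thick, 120 mm long, 10 g; origin at mid-length on the axis, its y along the pencil. Lying in a groove its axis is 12.5 mm above the tray's underside. Starts askew on top of the ridges; if it catches while combed, ease the rake back a little and come again: over 20 N on a pencil is too hard.
- pencil5: Round unsharpened pencil of smooth plain wood with domed ends, 8 mm thick, 120 mm long, 10 g; origin at mid-length on the axis, its y along the pencil. Lying in a groove its axis is 12.5 mm above the tray's underside. Starts askew on top of the ridges; if it catches while combed, ease the rake back a little and come again: over 20 N on a pencil is too hard.
- pencil6: Round unsharpened pencil of smooth plain wood with domed ends, 8 mm thick, 120 mm long, 10 g; origin at mid-length on the axis, its y along the pencil. Lying in a groove its axis is 12.5 mm above the tray's underside. Already in a groove at the start.
- tape_roll: Roll of paper tape lying flat, 96 mm across, 24 mm high; bystander, origin under its centre.
- die: Brass stamping die, 40 by 60 by 10 mm, lying flat; bystander, origin under its centre.
- foil_roll: Small standing roll of gold foil, 44 mm across, 65 mm high; bystander, origin under its centre.
- driver: Screwdriver with wooden handle, about 200 mm long, lying on the bench at the right; bystander.
- pen_cup: Plastic cup, 72 mm across, 95 mm high; bystander, origin under its centre.
- quoin_bar: Steel lock-up bar, 22 by 150 by 16 mm, lying flat; bystander, origin under its centre.

How it is judged:
By the outcome, as a careful person would: the job done as asked, in the order asked, and still so for the second after the job is handed in, with the robot touching nothing.
It also fails if it takes over 72 s, if anything falls off the work surface, if the arm or the gripper's body presses on something with over 40 N, if the wrist force passes 120 N, or if a joint passes its speed limit or range.

### The arm

A 6-joint arm with a two-finger parallel gripper is mounted at the origin on the work surface. World frame = base frame: x ahead of the robot, y to its left, z up, the work surface at z = 0. Lengths are in m, angles in rad, forces in N, time in s.
With the tool pointing down it reaches from about 0.35 to 0.775 m from the base axis. Payload 7.3 kg.
Tool frame: the origin (TCP) lies at the very end of the fingers, on their centre line; the grasp point (between the pads) lies 19 mm behind it (pinch_z is the distance from the TCP to the grasp point, in m); z points along the fingers, y is the line along which they close (so a half turn about z gives the same grasp; the last joint's range is limited). The gripper opens to 92 mm and grips with 3 to 60 N. Pads are 19 mm wide; open, the fingers measure 130 mm over their backs; the gripper's body (75 mm by 190 mm) begins 47 mm behind the grasp point.
Start: joints at [1.182, 0.342, 1.524, -0, 1.275, -0.146], TCP at [0.126, 0.51, 0.227] pointing down, gripper open.
Joint ranges: [-2.53, 2.53], [-0.77, 2.02], [0.04, 2.7], [-1, 4.14], [0.28, 2.66], [-3.11, 3.11]. Speed limits (rad/s): [2.57, 2.57, 3.14, 3.14, 3.14, 3.14].

### API

Orientations are given as [roll, pitch, yaw] about the fixed x, y, z axes, in that order (R = Rz(yaw) Ry(pitch) Rx(roll)).
In Python, from cell import * gives the robot as it stands.
- The arm moves only by the tool arm_command, never from a script. Its arguments are lists of equal length, an entry for each row: "fingers": the gripper command: -1 is fully open, 1 is shut, values between are in proportion; "travel": the shift along the tool's x, y, z in m, a list of three; "dr": the turn, a rotation vector about the tool's x, y, z in degrees, a list of three. In form: {"fingers": [fingers, ...], "travel": [[x, y, z], ...], "dr": [[wx, wy, wz], ...]}. A call has 1 to 8 rows; each row is the pose to reach, as a shift and turn from the pose commanded when the call began, along the tool's axes at that moment; what a row does not reach only later rows make up. A row lasts 1/12 s, in which the tool goes at most 41.7 mm and 7.16 degrees, less where a joint would pass 70% of its speed; a pose out of reach is approached as far as the arm can. A call with a gripper value outside its range is refused whole. The fingers move at their own pace and stop on an object; "squeeze" is the grip in N (left out, the last holds). Time passes only in rows, so rows that repeat a pose let the fingers close. It gives the time, the measured TCP pose, the force, the opening and the grip force at its end, in the units of the state.
- observe(): the state, without advancing time (a new reading comes with each control period).
- read_camera(name): name is "side" or "top" or "wrist"; returns a dict with "color" (420x560x3 uint8, blue, green, red), "z_map" (420x560 float32, m along the optical axis (not along the pixel's ray), 0 where there is no reading), "fx", "fy", "cx", "cy" (pixels), "k1" (the pictures are not rectified: a ray, as slopes to the right and down, at radius r is drawn at 1 + k1 r^2 times it, then the intrinsics apply), "R" (3x3) and "t" (3): a world point X has camera coordinates R X + t. Camera axes: x right, y down, z forward; pixel columns grow to the right and rows downward; lengths in m; the calibration is good to about 2 mm. A picture is of the moment at which its call begins.
- hand_in(): hands the job in; it is judged then, once.
The state is a dict: "time": time; "qpos": joint angles; "qvel": joint speeds; "joint_efforts": joint torques, N m; "tool_pos": TCP position; "tool_rot": TCP orientation; "contact_force": force on the tool from outside, world axes, zero at the start; "torque": the same for the moment, N m; "opening": finger opening in m; "grip_force": force on a finger pad.
Only numpy, scipy, OpenCV 4.12 (cv2) and the standard library are available. Lean on these libraries where they do the work, as an engineer would, in place of code of your own. Each camera call takes 0.05 s, during which the arm holds its last target. There are 200 camera calls.

## Working session

There is one attempt and no reset: what is moved stays moved. The work goes in short steps, Python scripts to look and compute and a tool call to move; the robot and the scene stay as the last step left them, time stands still between calls to the robot, and variables do not carry over. Pictures are saved under pics/ and viewed, at most 10 in all, crops included, and the job is handed in when it is done.

Besides the shell and the picture viewer there is one more tool, called after "Request:" as a command line: name --argument value ..., lists and objects as JSON in quotes. arm_command: Moves the arm, as the interface text tells. Its arguments: {"type":"object","properties":{"fingers":{"type":"array","items":{"type":"number"}},"travel":{"type":"array","items":{"type":"array","items":{"type":"number"}}},"dr":{"type":"array","items":{"type":"array","items":{"type":"number"}}},"squeeze":{"type":"number"}},"required":["fingers","travel","dr"]}

```bash
mkdir -p pics; cat > h.py <<'E'
from cell import *
import numpy as np, cv2
def und(c,u,v):
    xd=(np.asarray(u,float)-c["cx"])/c["fx"]; yd=(np.asarray(v,float)-c["cy"])/c["fy"]
    x,y=xd.copy(),yd.copy()
    for _ in range(20):
        f=1+c["k1"]*(x*x+y*y); x=xd/f; y=yd/f
    return x,y
def plane(c,u,v,z):
    x,y=und(c,u,v); R=np.array(c["R"]);t=np.array(c["t"])
    d=np.stack([x,y,np.ones_like(x)],-1)@R; o=-R.T@t
    s=(z-o[2])/d[...,2]
    return o+s[...,None]*d
def cloud(c):
    v,u=np.mgrid[:420,:560]; x,y=und(c,u,v); Z=c["z_map"]
    P=(np.stack([x,y,np.ones_like(x)],-1)*Z[...,None]-np.array(c["t"]))@np.array(c["R"])
    P[Z<=0]=np.nan
    return P
E
python3 - <<'E'
from h import *
s=observe();print(s["time"],s["tool_pos"],s["tool_rot"],s["opening"])
a=read_camera("top");b=read_camera("side")
cv2.imwrite("pics/top.png",a["color"]);cv2.imwrite("pics/side.png",b["color"])
import pickle;pickle.dump((a,b),open("c0.pkl","wb"))
for c in(a,b):print(-np.array(c["R"]).T@c["t"],c["fx"])
E
```

```text
0.0 [0.12604053 0.50922611 0.22604546] [-3.14007552e+00 -2.23249911e-04  2.89881112e+00] 0.0917688951396468
[0.33305843 0.00427226 1.35387751] 511.58585502480275
[ 0.29942577 -0.99671048  0.66218912] 453.16400431510107
```

View pics/top.png

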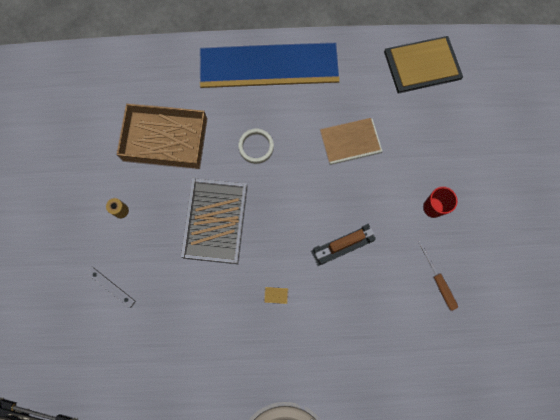

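View pics/side.png

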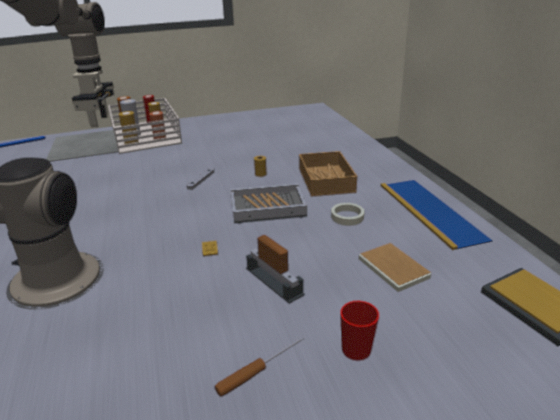

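The top view shows the tray at px (183–247, 180–263) with the pencils across it. The rake is on its rest at (312–375, 225–265), and the robot base is at the bottom centre.

```bash
python3 - <<'E'
from h import *
import pickle;a,b=pickle.load(open("c0.pkl","rb"))
P=cloud(a)
def rect(pts): 
    r=cv2.minAreaRect((pts[:,:2]*1000).astype(np.float32)); return [np.round(x,1) for x in r]
hsv=cv2.cvtColor(a["color"],cv2.COLOR_BGR2HSV)
# handle: brown in region
m=np.zeros((420,560),bool);m[215:275,300:385]=1
br=m&(hsv[...,1]>100)&(hsv[...,0]<20)
v,u=np.nonzero(br);print("handle n",len(v),"z",np.nanpercentile(P[br][:,2],[5,50,95]))
Q=plane(a,u,v,.108);print("handle",rect(Q))
dk=m&(a["color"].max(2)<75); v,u=np.nonzero(dk); print("dark",len(v),rect(plane(a,u,v,.03)))
# tray frame by depth
m=np.zeros((420,560),bool);m[165:280,165:265]=1
t=m&(P[...,2]>.03); print("tray z",np.nanpercentile(P[t][:,2],[5,50,90,98]),"n",t.sum())
v,u=np.nonzero(t); print("tray",rect(plane(a,u,v,.046)))
g=m&(hsv[...,1]<25)&(hsv[...,2]>170); v,u=np.nonzero(g); print("white",len(v),rect(plane(a,u,v,.046)))
c=np.hstack([a["color"][165:280,165:265],a["color"][195:310,295:395]])
cv2.imwrite("pics/crop.png",cv2.resize(c,None,fx=4,fy=4,interpolation=cv2.INTER_CUBIC))
E
```

```text
handle n 384 z [0.08302343 0.10614529 0.11097079]
handle [array([ 507.2, -173.6]), array([25.8, 93.8]), np.float64(21.3)]
dark 544 [array([ 508.6, -174. ]), array([ 46.1, 167.3]), np.float64(21.6)]
tray z [0.03064948 0.03908051 0.04831133 0.05058525] n 1489
tray [array([603.5, 156. ]), array([149.4, 248.8]), np.float64(81.6)]
white 0 [array([0., 0.]), array([0., 0.]), np.float64(0.0)]
```

View pics/crop.png

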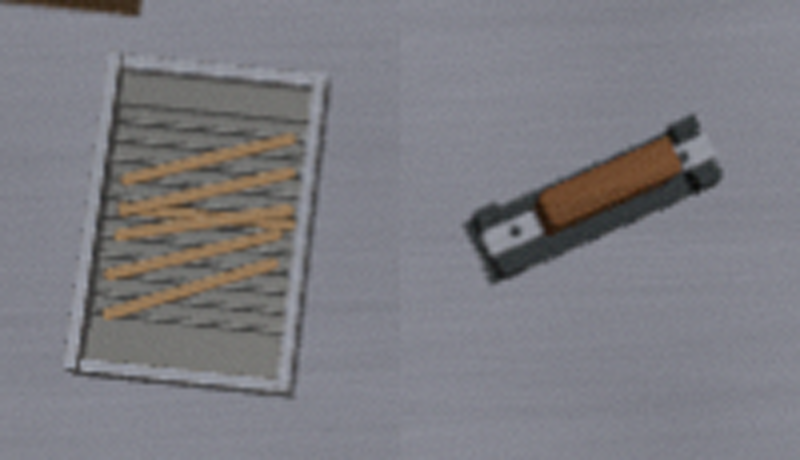

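The crop shows the tray on the left with outer corners at (113,54), (327,76), (291,394) and (68,372), and five askew pencils over one in a groove. On the right the rake lies across both posts.

```bash
cat >> h.py <<'E'
from scipy.spatial.transform import Rotation as Ro
def go(x,y,z,yaw_deg,s=None,ref=None):
    """travel & dr (tool axes) from measured pose to a down-pointing pose; mm, deg"""
    s=s or observe(); R=Ro.from_euler("xyz",s["tool_rot"]); 
    T=Ro.from_euler("xyz",[np.pi,0,np.radians(yaw_deg)])
    d=R.inv().apply(np.array([x,y,z])-s["tool_pos"]); w=(R.inv()*T).as_rotvec(degrees=True)
    print("travel mm",np.round(d*1000,1),"dr",np.round(w,2))
E
python3 - <<'E'
from h import *
import pickle;a,b=pickle.load(open("c0.pkl","rb"))
px=np.array([[113,54],[327,76],[291,394],[68,372]])/4+165-.4
C=plane(a,px[:,0],px[:,1],.044)*1000
print(C.round(0),C.mean(0).round(1))
for i in range(4):
    e=C[(i+1)%4]-C[i];print(np.hypot(*e[:2]).round(1),np.degrees(np.arctan2(e[1],e[0])).round(1))
go(.508,-.174,.227,111.4); go(.42,.17,.227,111.4)
E
```

```text
[[701. 214.  44.]
 [680.  72.  44.]
 [470. 102.  44.]
 [490. 246.  44.]] [585.2 158.6  44. ]
143.6 -98.6
211.4 172.0
144.9 82.1
213.1 -8.4
travel mm [-5.350e+02 -5.714e+02 -2.000e-01] dr [-8.000e-02  3.000e-02  5.469e+01]
travel mm [-366.9 -258.7   -0.6] dr [-8.000e-02  3.000e-02  5.469e+01]
```

Request:
arm_command --fingers '[-1, -1, -1, -1, -1, -1, -1, -1]' --travel '[[-0.033, -0.024, 0], [-0.066, -0.047, 0], [-0.099, -0.07, 0], [-0.132, -0.093, 0], [-0.165, -0.116, 0], [-0.198, -0.14, 0], [-0.231, -0.163, 0], [-0.264, -0.186, 0]]' --dr '[[0, 0, 6.8], [0, 0, 13.6], [0, 0, 20.4], [0, 0, 27.2], [0, 0, 34], [0, 0, 41], [0, 0, 48], [0, 0, 54.7]]'

```text
time: 0.77
tool_pos: [0.3384, 0.2638, 0.2267]
tool_rot: [-3.141, -0.0, 1.938]
contact_force: [0.7, 0.4, 0.1]
opening: 0.0918
grip_force: 0.0
```

```bash
python3 -c "
from h import *
print(observe()['tool_pos'],observe()['contact_force']);go(.46,.05,.227,111.4);go(.508,-.174,.227,111.4)"
```

```text
[0.33843137 0.26383905 0.2266577 ] [0.70779756 0.43981192 0.07130411]
travel mm [-243.2   36.6   -0.4] dr [-0.01 -0.01 -0.35]
travel mm [-4.695e+02  1.000e+00 -4.000e-01] dr [-0.01 -0.01 -0.35]
```

Request:
arm_command --fingers '[-1, -1, -1, -1, -1, -1, -1, -1]' --travel '[[-0.035, 0, 0], [-0.07, 0, 0], [-0.105, 0, 0], [-0.14, 0, 0], [-0.175, 0, 0], [-0.21, 0, 0], [-0.245, 0, 0], [-0.28, 0, 0]]' --dr '[[0, 0, 0], [0, 0, 0], [0, 0, 0], [0, 0, 0], [0, 0, 0], [0, 0, 0], [0, 0, 0], [0, 0, 0]]'

```text
time: 1.43
tool_pos: [0.4399, 0.0031, 0.2265]
tool_rot: [-3.141, -0.0, 1.944]
contact_force: [1.2, 0.5, -0.1]
opening: 0.0919
grip_force: 0.0
```

Request:
arm_command --fingers '[-1, -1, -1, -1, -1, -1, -1, -1]' --travel '[[-0.035, 0, 0], [-0.07, 0, 0], [-0.105, 0, 0], [-0.14, 0, 0], [-0.165, 0, 0], [-0.18, 0, 0], [-0.188, 0, 0], [-0.188, 0, 0]]' --dr '[[0, 0, 0], [0, 0, 0], [0, 0, 0], [0, 0, 0], [0, 0, 0], [0, 0, 0], [0, 0, 0], [0, 0, 0]]'

```text
time: 2.1
tool_pos: [0.5085, -0.1713, 0.226]
tool_rot: [-3.141, -0.001, 1.942]
contact_force: [0.0, 0.0, 0.3]
opening: 0.0916
grip_force: 0.0
```

```bash
python3 - <<'E'
from h import *
s=observe();w=read_camera("wrist");cv2.imwrite("pics/w1.png",w["color"])
import pickle;pickle.dump((s,w),open("w1.pkl","wb"))
print(s["tool_pos"],-np.array(w["R"]).T@w["t"])
hsv=cv2.cvtColor(w["color"],cv2.COLOR_BGR2HSV);P=cloud(w)
br=(hsv[...,1]>100)&(hsv[...,0]<20)&(P[...,2]>.1)&(P[...,2]<.116)
k=P[br];print(len(k),np.median(k[:,2]))
r=cv2.minAreaRect((k[:,:2]*1000).astype(np.float32));print(r)
go(.508,-.174,.227,111.4,s)
E
```

```text
[ 0.50849269 -0.17133563  0.22603473] [ 0.47748806 -0.09400956  0.38340728]
2888 0.10713440289570172
((508.6665954589844, -175.61575317382812), (23.557462692260742, 89.26741027832031), 21.027772903442383)
travel mm [-2.3 -1.4 -1. ] dr [-0.04 -0.04 -0.11]
```

View pics/w1.png

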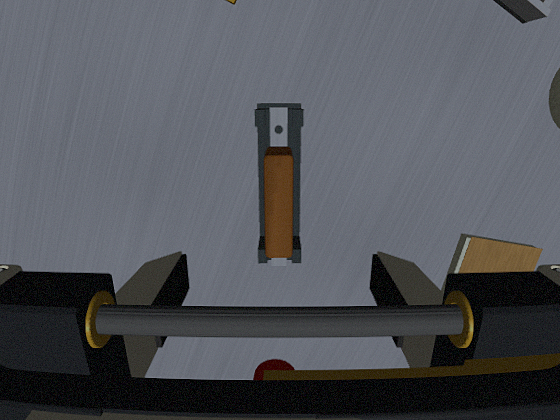

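The handle is centred at px (279,205) between the open fingers, as expected.

Request:
arm_command --fingers '[-1, -1, -1, -1, -1, -1, -1, -1]' --travel '[[-0.004, -0.0014, 0.03], [-0.004, -0.0014, 0.06], [-0.004, -0.0014, 0.085], [-0.004, -0.0014, 0.11], [-0.004, -0.0014, 0.13], [-0.004, -0.0014, 0.147], [-0.004, -0.0014, 0.157], [-0.004, -0.0014, 0.1595]]' --dr '[[0, 0, 0], [0, 0, 0], [0, 0, 0], [0, 0, 0], [0, 0, 0], [0, 0, 0], [0, 0, 0], [0, 0, 0]]'

```text
time: 2.82
tool_pos: [0.5075, -0.1728, 0.0658]
tool_rot: [-3.14, -0.003, 1.945]
contact_force: [-0.2, 0.7, 0.3]
opening: 0.0917
grip_force: 0.0
```

Request:
arm_command --fingers '[-0.2, 0, 0.2, 0.4, 0.5, 0.6, 0.7, 0.8]' --travel '[[0, 0, 0], [0, 0, 0], [0, 0, 0], [0, 0, 0], [0, 0, 0], [0, 0, 0], [0, 0, 0], [0, 0, 0]]' --dr '[[0, 0, 0], [0, 0, 0], [0, 0, 0], [0, 0, 0], [0, 0, 0], [0, 0, 0], [0, 0, 0], [0, 0, 0]]' --squeeze 30

```text
time: 3.48
tool_pos: [0.5086, -0.1745, 0.0673]
tool_rot: [3.141, 0.0, 1.944]
contact_force: [0.1, 0.0, -0.3]
opening: 0.0435
grip_force: 0.0
```

Request:
arm_command --fingers '[1, 1, 1, 1, 1, 1, 1, 1]' --travel '[[0, 0, 0], [0, 0, 0], [0, 0, 0], [0, 0, 0], [0, 0, 0], [0, 0, 0], [0, 0, 0], [0, 0, 0]]' --dr '[[0, 0, 0], [0, 0, 0], [0, 0, 0], [0, 0, 0], [0, 0, 0], [0, 0, 0], [0, 0, 0], [0, 0, 0]]' --squeeze 35

```text
time: 4.15
tool_pos: [0.5086, -0.1744, 0.0671]
tool_rot: [3.142, -0.0, 1.944]
contact_force: [0.3, -0.6, -1.7]
opening: 0.0241
grip_force: 35.0
```

```bash
python3 -c "
from h import *
s=observe();print({k:np.round(s[k],3) for k in('time','tool_pos','tool_rot','contact_force','torque','opening','grip_force')})"
```

```text
{'time': np.float64(4.15), 'tool_pos': array([ 0.509, -0.174,  0.067]), 'tool_rot': array([ 3.142, -0.   ,  1.944]), 'contact_force': array([ 0.256, -0.646, -1.739]), 'torque': array([-0.134,  0.007, -0.056]), 'opening': np.float64(0.024), 'grip_force': np.float64(34.993)}
```

Request:
arm_command --fingers '[1, 1, 1, 1, 1, 1, 1, 1]' --travel '[[0, 0, -0.003], [0, 0, -0.01], [0, 0, -0.025], [0, 0, -0.045], [0, 0, -0.07], [0, 0, -0.1], [0, 0, -0.13], [0, 0, -0.15]]' --dr '[[0, 0, 0], [0, 0, 0], [0, 0, 0], [0, 0, 0], [0, 0, 0], [0, 0, 0], [0, 0, 0], [0, 0, 0]]'

```text
time: 4.82
tool_pos: [0.5091, -0.1746, 0.2208]
tool_rot: [3.139, 0.003, 1.944]
contact_force: [0.4, -0.5, -1.1]
opening: 0.024
grip_force: 35.0
```

Request:
arm_command --fingers '[1, 1, 1, 1, 1, 1, 1, 1]' --travel '[[0.01, 0.011, 0], [0.03, 0.034, 0], [0.052, 0.059, 0], [0.075, 0.085, 0], [0.098, 0.111, 0], [0.121, 0.137, 0], [0.144, 0.163, 0], [0.165, 0.187, 0]]' --dr '[[0, 0, 2], [0, 0, 5], [0, 0, 9], [0, 0, 13], [0, 0, 17], [0, 0, 21], [0, 0, 25], [0, 0, 29.6]]'

```text
time: 5.48
tool_pos: [0.6229, 0.0495, 0.2178]
tool_rot: [3.142, -0.0, 1.425]
contact_force: [0.9, -0.4, -1.0]
opening: 0.0239
grip_force: 35.0
```

```bash
python3 -c "
from h import *
s=observe();print({k:np.round(s[k],3) for k in('time','tool_pos','tool_rot','contact_force','torque','opening','grip_force')})
go(.672,.146,.217,81.8)"
```

```text
{'time': np.float64(5.483), 'tool_pos': array([0.623, 0.049, 0.218]), 'tool_rot': array([ 3.142, -0.   ,  1.425]), 'contact_force': array([ 0.898, -0.432, -0.979]), 'torque': array([-0.128,  0.02 , -0.034]), 'opening': np.float64(0.024), 'grip_force': np.float64(34.988)}
travel mm [102.7  34.5   0.8] dr [ 0.01 -0.02 -0.18]
```

Request:
arm_command --fingers '[1, 1, 1, 1, 1, 1, 1]' --travel '[[0.025, 0.008, 0], [0.05, 0.016, 0], [0.07, 0.024, 0], [0.085, 0.029, 0], [0.095, 0.032, 0], [0.1, 0.033, 0], [0.1, 0.033, 0]]' --dr '[[0, 0, 0], [0, 0, 0], [0, 0, 0], [0, 0, 0], [0, 0, 0], [0, 0, 0], [0, 0, 0]]'

```text
time: 6.07
tool_pos: [0.6693, 0.1424, 0.2171]
tool_rot: [-3.141, -0.0, 1.428]
contact_force: [-0.8, -0.2, -2.0]
opening: 0.0241
grip_force: 35.0
```

```bash
python3 - <<'E'
from h import *
s=observe();w=read_camera("wrist");cv2.imwrite("pics/w2.png",w["color"])
import pickle;pickle.dump((s,w),open("w2.pkl","wb"))
print(s["tool_pos"],s["tool_rot"],s["contact_force"])
E
```

```text
[0.66934415 0.14237285 0.21714481] [-3.14121134e+00 -4.37698134e-05  1.42841313e+00] [-0.77091553 -0.24722238 -1.98019175]
```

View pics/w2.png

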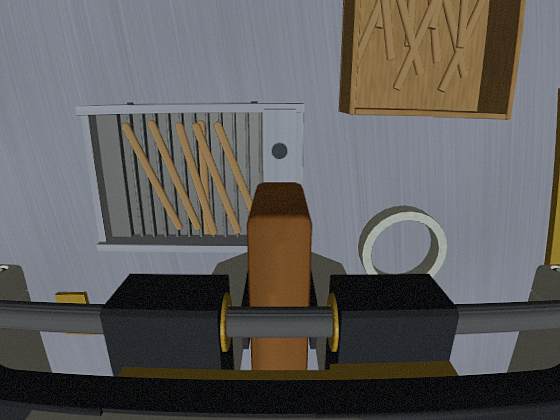

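The tray's +y rail runs from about (77,110) to (303,106) and its −y rail starts at (99,247). Five pencils lie askew, and the rake hangs by the tray's right (+x) end.

```bash
python3 - <<'E'
from h import *
import pickle;s,w=pickle.load(open("w2.pkl","rb"))
P=cloud(w)
g=cv2.cvtColor(w["color"],cv2.COLOR_BGR2GRAY).astype(int)
for u in(120,170,220): print(u,"top",g[96:122,u],"bot",g[228:260,u])
for u in (100,140,180,220):
    print(np.round(P[105:115,u,2]*1000), np.round(P[240:250,u,2]*1000))
for v in (130,180,220): print(v,"L",g[v,70:125])
E
```

```text
120 top [129 129 131 131 133 133 126 134  97 139 147 150 146 151 146 145 150 149
  78 118  99  80  82  72  68  64] bot [103 101 101 103  96 105 107 106  91  63  64  62  66  67  69  65  96 141
 153 151 149 143 148 135 130 134 133 132 134 133 131 130]
170 top [136 134 133 131 135 132 135 113 111 149 140 147 142 144 143 146 146  88
  77  65  66  65  64  32  32  13] bot [112 107 111 107 110 108  92  58  69  69  60  61  65  69  69  60  73 113
 150 145 144 148 146 142 130 123 121 128 125 129 128 127]
220 top [137 142 136 136 134 136 120  94 131 138 142 141 143 142 139 152 118  92
 100  97 101 102 113 115 115 114] bot [113 113 111 113 113 113 103  60  59  61  64  64  63  67  65  66  61  60
 152 142 145 140 144 143 136 133 130 129 130 124 130 128]
[ 8. 47. 47. 47. 46. 46. 47. 47. 46. 23.] [40. 39. 41. 44. 45. 47. 48. 46. 48. 47.]
[46. 47. 47. 48. 47. 48. 47. 46. 26. 24.] [33. 37. 40. 42. 45. 46. 47. 48. 47. 46.]
[47. 48. 46. 46. 47. 46. 47. 46. 46. 24.] [33. 36. 38. 42. 44. 47. 47. 47. 47. 47.]
[48. 48. 46. 47. 48. 48. 47. 47. 24. 23.] [34. 37. 38. 42. 45. 47. 47. 47. 47. 47.]
130 L [135 132 133 136 138 130 134 134 133 134 131 130 137 139 141 145 147 146
 149 144  71  60  66  66  60  58  58  82 105 110 111 103 103 105 103 106
 107 106 110 106 105 110 106 108 108 111 109 106  61  23  30  75 109 114
 127]
180 L [131 135 134 132 132 134 137 132 131 135 135 130 129 130 128 136 133 133
 133 137 139 144 143 140 144 150 135  53  59  62  61  64  63  57 100 109
 107 107 105 104 103 106 107 103 104 106 104 108 104 107 109 103 111 108
  59]
220 L [128 132 131 135 134 127 132 126 129 131 136 133 131 131 134 131 129 134
 131 130 135 133 134 134 129 133 139 144 142 145 147 150 156  36  53  64
  65  68  62  66  98 104 107 104 107 102 105 106 101 107 105 104 101 108
 102]
```

```bash
python3 - <<'E'
from h import *
import pickle;s,w=pickle.load(open("w2.pkl","rb"))
T=plane(w,[120,170,220],[113.4,112.5,111.8],.047)*1000
B=plane(w,[120,170,220],[244,244.7,245.3],.047)*1000
L=plane(w,[89.5,96.2,102.5],[130,180,220],.040)*1000
for q in(T,B):
    d=q[2]-q[0];print(q.round(1).tolist(),np.degrees(np.arctan2(d[1],d[0])))
d=L[0]-L[2];print(L.round(1).tolist(),np.degrees(np.arctan2(d[1],d[0]))-90)
a=np.radians(-8.2);e=np.array([np.cos(a),np.sin(a)]);n=np.array([-e[1],e[0]])
print("n",(T[:,:2]@n).round(1),(B[:,:2]@n).round(1),"e",(L[:,:2]@e).round(1))
ny=((T[:,:2]@n).mean()+(B[:,:2]@n).mean())/2; ex=(L[:,:2]@e).mean()+98
c=(ex*e+ny*n);print("centre",c, "start",c+88*e)
S=c+86*e;go(S[0]/1000,S[1]/1000,.150,81.8,s)
E
```

```text
[[534.1, 233.3, 47.0], [580.6, 226.4, 47.0], [625.9, 220.0, 47.0]] -8.220455993590921
[[498.6, 107.2, 47.0], [550.5, 99.4, 47.0], [601.1, 91.7, 47.0]] -8.595206463841784
[[496.9, 223.5, 40.0], [489.6, 174.9, 40.0], [483.7, 133.2, 40.0]] -8.291518995545601
n [307.  306.9 307. ] [177.2 176.9 176.5] e [460.  459.6 459.8]
centre [586.60325468 159.89217875] start [673.703563   147.34083259]
travel mm [ 5.5  1.6 67.1] dr [-0.02 -0.    0.04]
```

Request:
arm_command --fingers '[1, 1, 1, 1, 1, 1, 1, 1]' --travel '[[0.003, 0.001, 0], [0.0055, 0.0015, 0.01], [0.0055, 0.0015, 0.03], [0.0055, 0.0015, 0.055], [0.0055, 0.0015, 0.08], [0.0055, 0.0015, 0.098], [0.0055, 0.0015, 0.107], [0.0055, 0.0015, 0.11]]' --dr '[[0, 0, 0], [0, 0, 0], [0, 0, 0], [0, 0, 0], [0, 0, 0], [0, 0, 0], [0, 0, 0], [0, 0, 0]]'

```text
time: 6.78
tool_pos: [0.6706, 0.1463, 0.1048]
tool_rot: [-3.138, 0.001, 1.427]
contact_force: [0.0, 0.2, -2.1]
opening: 0.024
grip_force: 35.0
```

Request:
arm_command --fingers '[1, 1]' --travel '[[0, 0, 0], [0, 0, 0]]' --dr '[[0, 0, 0], [0, 0, 0]]'

```text
time: 6.95
tool_pos: [0.6725, 0.1468, 0.1085]
tool_rot: [3.14, -0.001, 1.427]
contact_force: [0.5, -0.2, -1.2]
opening: 0.0239
grip_force: 35.0
```

```bash
cat >> h.py <<'E'
A=np.radians(-8.35);EX=np.array([np.cos(A),np.sin(A)]);NY=np.array([-EX[1],EX[0]]);CT=np.array([.5866,.1599])
def st():
    s=observe();d=np.array(s["tool_pos"][:2])-CT
    print(round(s["time"],2),"tray x %.1f rake y %.1f z %.2f"%(d@EX*1e3,d@NY*1e3-1.1,s["tool_pos"][2]*1e3),"rot",np.degrees(s["tool_rot"]).round(2),"f",np.round(s["contact_force"],1),"tq",np.round(s["torque"],2))
E
python3 -c "
from h import *
st()"
```

```text
6.95 tray x 86.9 rake y -1.6 z 108.47 rot [ 1.7988e+02 -3.0000e-02  8.1770e+01] f [ 0.5 -0.2 -1.2] tq [-0.07  0.04 -0.07]
```

Request:
arm_command --fingers '[1, 1, 1, 1, 1, 1, 1, 1]' --travel '[[0.0015, 0, 0.004], [0.0015, 0, 0.01], [0.0015, 0, 0.016], [0.0015, 0, 0.021], [0.0015, 0, 0.024], [0.0015, 0, 0.026], [0.0015, 0, 0.026], [0.0015, 0, 0.026]]' --dr '[[0, 0, 0], [0, 0, 0], [0, 0, 0], [0, 0, 0], [0, 0, 0], [0, 0, 0], [0, 0, 0], [0, 0, 0]]'

```text
time: 7.62
tool_pos: [0.672, 0.1484, 0.0812]
tool_rot: [3.142, -0.0, 1.427]
contact_force: [1.4, 1.1, -2.1]
opening: 0.0233
grip_force: 35.0
```

```bash
python3 -c "
from h import *
st()"
```

```text
7.62 tray x 86.2 rake y -0.1 z 81.17 rot [180.    -0.    81.79] f [ 1.4  1.1 -2.1] tq [-0.09  0.05  0.01]
```

Now feel for the rails.

Request:
arm_command --fingers '[1, 1, 1, 1]' --travel '[[0, 0, 0.0008], [0, 0, 0.0015], [0, 0, 0.002], [0, 0, 0.002]]' --dr '[[0, 0, 0], [0, 0, 0], [0, 0, 0], [0, 0, 0]]'

```text
time: 7.95
tool_pos: [0.6719, 0.1484, 0.0792]
tool_rot: [3.142, -0.0, 1.428]
contact_force: [0.6, -0.1, -1.4]
opening: 0.0239
grip_force: 35.0
```

Request:
arm_command --fingers '[1, 1, 1, 1]' --travel '[[0, 0, 0.0005], [0, 0, 0.001], [0, 0, 0.001], [0, 0, 0.001]]' --dr '[[0, 0, 0], [0, 0, 0], [0, 0, 0], [0, 0, 0]]'

```text
time: 8.28
tool_pos: [0.672, 0.1484, 0.079]
tool_rot: [3.141, -0.0, 1.427]
contact_force: [-2.3, -0.2, 4.7]
opening: 0.0235
grip_force: 35.0
```

```bash
python3 -c "
from h import *
st()"
```

```text
8.28 tray x 86.2 rake y -0.0 z 79.04 rot [ 1.7997e+02 -1.0000e-02  8.1790e+01] f [-2.3 -0.2  4.7] tq [-0.19  0.66  0.  ]
```

Request:
arm_command --fingers '[1, 1, 1, 1, 1, 1, 1, 1]' --travel '[[0, -0.002, 0], [0, -0.004, 0], [0, -0.006, 0], [0, -0.008, 0], [0, -0.01, 0], [0, -0.0125, 0], [0, -0.015, 0], [0, -0.0175, 0]]' --dr '[[0, 0, 0], [0, 0, 0], [0, 0, 0], [0, 0, 0], [0, 0, 0], [0, 0, 0], [0, 0, 0], [0, 0, 0]]'

```text
time: 8.95
tool_pos: [0.6554, 0.151, 0.079]
tool_rot: [3.139, -0.001, 1.427]
contact_force: [4.5, -0.9, 5.3]
opening: 0.0241
grip_force: 35.0
```

```bash
python3 -c "
from h import *
st()"
```

```text
8.95 tray x 69.4 rake y 0.0 z 79.03 rot [ 1.7984e+02 -4.0000e-02  8.1790e+01] f [ 4.5 -0.9  5.3] tq [-0.31 -0.65  0.03]
```

Request:
arm_command --fingers '[1, 1, 1, 1, 1, 1, 1, 1]' --travel '[[0, -0.0025, -0.0001], [0, -0.005, -0.0001], [0, -0.0075, -0.0001], [0, -0.01, -0.0001], [0, -0.0125, -0.0001], [0, -0.015, -0.0001], [0, -0.0175, -0.0001], [0, -0.02, -0.0001]]' --dr '[[0, 0, 0], [0, 0, 0], [0, 0, 0], [0, 0, 0], [0, 0, 0], [0, 0, 0], [0, 0, 0], [0, 0, 0]]'

```text
time: 9.62
tool_pos: [0.6355, 0.1538, 0.079]
tool_rot: [3.139, -0.001, 1.427]
contact_force: [3.4, 0.7, 4.7]
opening: 0.0239
grip_force: 35.0
```

```bash
python3 -c "
from h import *
st()"
```

```text
9.62 tray x 49.2 rake y 0.0 z 79.00 rot [ 1.7986e+02 -3.0000e-02  8.1790e+01] f [3.4 0.7 4.7] tq [-0.29 -0.68  0.04]
```

Request:
arm_command --fingers '[1, 1, 1, 1, 1, 1, 1, 1]' --travel '[[0, -0.0025, 0], [0, -0.005, 0], [0, -0.0075, 0], [0, -0.01, 0], [0, -0.0125, 0], [0, -0.015, 0], [0, -0.0175, 0], [0, -0.02, 0]]' --dr '[[0, 0, 0], [0, 0, 0], [0, 0, 0], [0, 0, 0], [0, 0, 0], [0, 0, 0], [0, 0, 0], [0, 0, 0]]'

```text
time: 10.28
tool_pos: [0.6157, 0.1567, 0.079]
tool_rot: [3.139, -0.001, 1.428]
contact_force: [4.2, -0.8, 5.2]
opening: 0.0237
grip_force: 35.0
```

```bash
python3 -c "
from h import *
st()
w=read_camera('wrist');cv2.imwrite('pics/w3.png',w['color'][60:260,40:340].repeat(2,0).repeat(2,1))"
```

```text
10.28 tray x 29.3 rake y -0.0 z 79.00 rot [ 1.7986e+02 -3.0000e-02  8.1790e+01] f [ 4.2 -0.8  5.2] tq [-0.32 -0.72 -0.01]
```

View pics/w3.png

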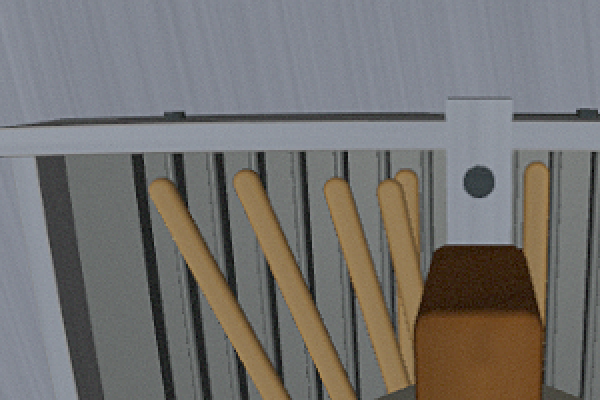

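The rake head sits on the +y rail at (478,110). One pencil already lies in a groove behind it at (536,200) and the others are ahead.

Request:
arm_command --fingers '[1, 1, 1, 1, 1, 1, 1, 1]' --travel '[[0, -0.0025, 0], [0, -0.005, 0], [0, -0.0075, 0], [0, -0.01, 0], [0, -0.0125, 0], [0, -0.015, 0], [0, -0.0175, 0], [0, -0.02, 0]]' --dr '[[0, 0, 0], [0, 0, 0], [0, 0, 0], [0, 0, 0], [0, 0, 0], [0, 0, 0], [0, 0, 0], [0, 0, 0]]'

```text
time: 11.0
tool_pos: [0.596, 0.1596, 0.079]
tool_rot: [3.139, -0.001, 1.428]
contact_force: [3.1, -0.4, 5.0]
opening: 0.0239
grip_force: 35.0
```

```bash
python3 -c "
from h import *
st()"
```

```text
11.0 tray x 9.3 rake y -0.1 z 79.04 rot [ 1.7986e+02 -4.0000e-02  8.1790e+01] f [ 3.1 -0.4  5. ] tq [-0.28 -0.72 -0.02]
```

Request:
arm_command --fingers '[1, 1, 1, 1, 1, 1, 1, 1]' --travel '[[0, -0.0025, 0], [0, -0.005, 0], [0, -0.0075, 0], [0, -0.01, 0], [0, -0.0125, 0], [0, -0.015, 0], [0, -0.0175, 0], [0, -0.02, 0]]' --dr '[[0, 0, 0], [0, 0, 0], [0, 0, 0], [0, 0, 0], [0, 0, 0], [0, 0, 0], [0, 0, 0], [0, 0, 0]]'

```text
time: 11.67
tool_pos: [0.5762, 0.1624, 0.079]
tool_rot: [3.139, -0.001, 1.428]
contact_force: [4.2, -0.4, 6.3]
opening: 0.0239
grip_force: 35.0
```

```bash
python3 -c "
from h import *
st()"
```

```text
11.67 tray x -10.7 rake y -0.1 z 79.01 rot [ 1.7985e+02 -4.0000e-02  8.1790e+01] f [ 4.2 -0.4  6.3] tq [-0.28 -0.71 -0.04]
```

Request:
arm_command --fingers '[1, 1, 1, 1, 1, 1, 1, 1]' --travel '[[0, -0.0025, -0.0001], [0, -0.005, -0.0001], [0, -0.0075, -0.0001], [0, -0.01, -0.0001], [0, -0.0125, -0.0001], [0, -0.015, -0.0001], [0, -0.0175, -0.0001], [0, -0.02, -0.0001]]' --dr '[[0, 0, 0], [0, 0, 0], [0, 0, 0], [0, 0, 0], [0, 0, 0], [0, 0, 0], [0, 0, 0], [0, 0, 0]]'

```text
time: 12.33
tool_pos: [0.5563, 0.1653, 0.079]
tool_rot: [3.139, -0.001, 1.427]
contact_force: [4.6, -1.4, 5.4]
opening: 0.0238
grip_force: 35.0
```

```bash
python3 -c "
from h import *
st()
w=read_camera('wrist');cv2.imwrite('pics/w4.png',w['color'][60:260,100:400].repeat(2,0).repeat(2,1))"
```

```text
12.33 tray x -30.7 rake y -0.2 z 79.02 rot [ 1.7987e+02 -4.0000e-02  8.1790e+01] f [ 4.6 -1.4  5.4] tq [-0.27 -0.72  0.03]
```

View pics/w4.png

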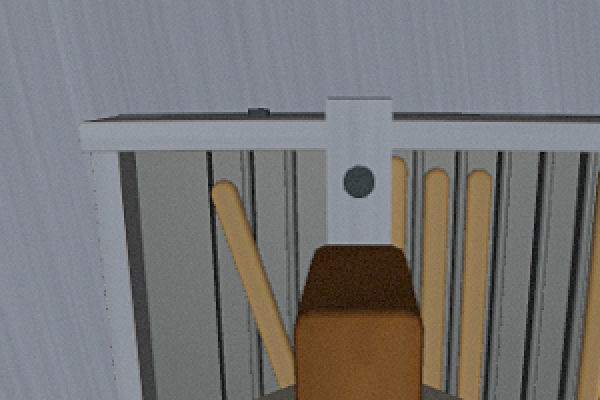

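Behind the rake, pencils lie in grooves at (398,200), (437,200), (480,200) and the right edge. One is still askew ahead at (250,280).

Request:
arm_command --fingers '[1, 1, 1, 1, 1, 1, 1, 1]' --travel '[[0, -0.0025, 0], [0, -0.005, 0], [0, -0.0075, 0], [0, -0.01, 0], [0, -0.0125, 0], [0, -0.015, 0], [0, -0.0175, 0], [0, -0.02, 0]]' --dr '[[0, 0, 0], [0, 0, 0], [0, 0, 0], [0, 0, 0], [0, 0, 0], [0, 0, 0], [0, 0, 0], [0, 0, 0]]'

```text
time: 13.05
tool_pos: [0.5366, 0.1681, 0.079]
tool_rot: [3.139, -0.001, 1.427]
contact_force: [3.8, -0.7, 5.1]
opening: 0.0235
grip_force: 35.0
```

```bash
python3 -c "
from h import *
st()"
```

```text
13.05 tray x -50.7 rake y -0.2 z 79.02 rot [ 1.7986e+02 -4.0000e-02  8.1790e+01] f [ 3.8 -0.7  5.1] tq [-0.26 -0.7  -0.01]
```

Request:
arm_command --fingers '[1, 1, 1, 1, 1, 1, 1, 1]' --travel '[[0, -0.0025, 0], [0, -0.005, 0], [0, -0.0075, 0], [0, -0.01, 0], [0, -0.0125, 0], [0, -0.015, 0], [0, -0.0175, 0], [0, -0.0195, 0]]' --dr '[[0, 0, 0], [0, 0, 0], [0, 0, 0], [0, 0, 0], [0, 0, 0], [0, 0, 0], [0, 0, 0], [0, 0, 0]]'

```text
time: 13.72
tool_pos: [0.5172, 0.1709, 0.079]
tool_rot: [3.139, -0.001, 1.428]
contact_force: [3.9, -0.3, 6.1]
opening: 0.0239
grip_force: 35.0
```

```bash
python3 -c "
from h import *
st()
w=read_camera('wrist');cv2.imwrite('pics/w5.png',w['color'][60:260,180:560].repeat(2,0).repeat(2,1))"
```

```text
13.72 tray x -70.3 rake y -0.2 z 78.98 rot [ 1.7987e+02 -4.0000e-02  8.1790e+01] f [ 3.9 -0.3  6.1] tq [-0.34 -0.7   0.02]
```

View pics/w5.png

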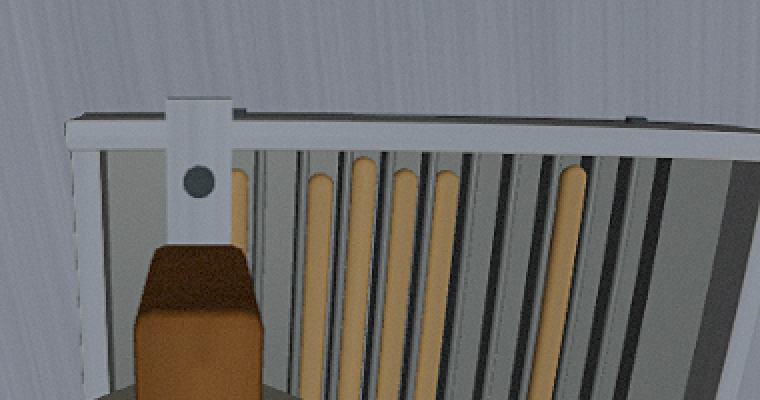

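All six pencils lie in separate grooves behind the rake, at columns 240, 320, 365, 405, 447 and 572. I'll finish the stroke onto the end land.

Request:
arm_command --fingers '[1, 1, 1, 1, 1, 1, 1, 1]' --travel '[[0, -0.0025, 0], [0, -0.005, 0], [0, -0.0075, 0], [0, -0.01, 0], [0, -0.0125, 0], [0, -0.015, 0], [0, -0.017, 0], [0, -0.017, 0]]' --dr '[[0, 0, 0], [0, 0, 0], [0, 0, 0], [0, 0, 0], [0, 0, 0], [0, 0, 0], [0, 0, 0], [0, 0, 0]]'

```text
time: 14.43
tool_pos: [0.5001, 0.1734, 0.079]
tool_rot: [3.14, -0.001, 1.428]
contact_force: [3.2, 0.7, 6.1]
opening: 0.0234
grip_force: 35.0
```

Request:
arm_command --fingers '[1, 1, 1, 1, 1, 1, 1, 1]' --travel '[[0, 0, -0.003], [0, 0, -0.01], [0, 0, -0.025], [0, 0, -0.045], [0, 0, -0.07], [0, 0, -0.095], [0, 0, -0.115], [0, 0, -0.125]]' --dr '[[0, 0, 0], [0, 0, 0], [0, 0, 0], [0, 0, 0], [0, 0, 0], [0, 0, 0], [0, 0, 0], [0, 0, 0]]'

```text
time: 15.1
tool_pos: [0.4997, 0.1735, 0.2057]
tool_rot: [3.14, -0.001, 1.428]
contact_force: [0.7, -0.3, -1.7]
opening: 0.0238
grip_force: 35.0
```

```bash
python3 - <<'E'
from h import *
st()
w=read_camera("wrist");P=cloud(w);hsv=cv2.cvtColor(w["color"],cv2.COLOR_BGR2HSV)
D=P[...,:2]-CT;X=D@EX*1e3;Y=D@NY*1e3
m=(abs(X)<97)&(abs(Y)<64)&(hsv[...,1]>90)&(P[...,2]<.045)
n,l,ss,_=cv2.connectedComponentsWithStats(m.astype(np.uint8))
for i in range(1,n):
    k=l==i
    if k.sum()>60:
        r=cv2.minAreaRect(np.stack([X[k],Y[k]],1).astype(np.float32))
        print(k.sum(),"x",np.percentile(X[k],[5,50,95]).round(1),"y",np.percentile(Y[k],[1,99]).round(0),"zmed/max",np.nanpercentile(P[k][:,2]*1e3,[50,98]).round(1))
go(.5086,-.1744,.222,111.4)
cv2.imwrite("pics/w6.png",w["color"])
E
```

```text
15.1 tray x -88.0 rake y -0.3 z 205.70 rot [ 1.7992e+02 -5.0000e-02  8.1800e+01] f [ 0.7 -0.3 -1.7] tq [-0.05  0.08 -0.02]
820 x [-24.2 -21.3 -17.8] y [-56.  58.] zmed/max [24.3 26.1]
957 x [42.3 45.3 49.7] y [-58.  57.] zmed/max [24.1 25.9]
581 x [-63.1 -59.8 -56.6] y [-29.  55.] zmed/max [24.1 26. ]
827 x [-11.2  -8.3  -4.8] y [-60.  55.] zmed/max [24.2 25.9]
817 x [1.9 4.7 8.2] y [-60.  55.] zmed/max [24.2 26.1]
811 x [-37.2 -34.2 -30.7] y [-61.  54.] zmed/max [24.2 25.8]
travel mm [-343.2   57.9  -15.8] dr [  0.2   -0.03 -29.6 ]
```

View pics/w6.png

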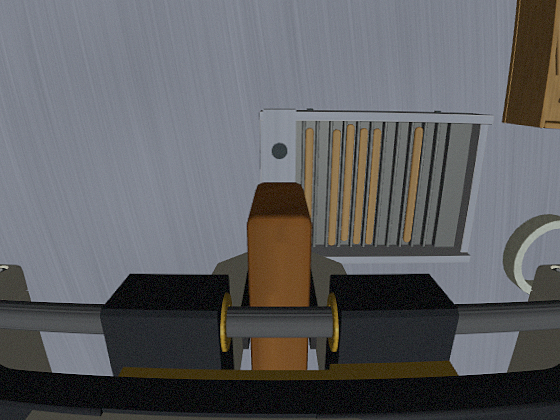

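All six pencils are down in their own grooves, straight and with their tops at ridge height. Now I'll carry the rake back to the rest.

Request:
arm_command --fingers '[1, 1, 1, 1, 1, 1, 1, 1]' --travel '[[-0.012, 0.002, -0.002], [-0.036, 0.006, -0.008], [-0.066, 0.011, -0.015], [-0.096, 0.016, -0.015], [-0.126, 0.021, -0.015], [-0.156, 0.026, -0.015], [-0.186, 0.031, -0.015], [-0.216, 0.036, -0.015]]' --dr '[[0, 0, -1], [0, 0, -3], [0, 0, -6], [0, 0, -9], [0, 0, -12], [0, 0, -15], [0, 0, -18], [0, 0, -21]]'

```text
time: 15.82
tool_pos: [0.5032, -0.0467, 0.2168]
tool_rot: [-3.138, -0.002, 1.797]
contact_force: [0.8, -0.3, -1.5]
opening: 0.0241
grip_force: 35.0
```

```bash
python3 -c "
from h import *
st();go(.5086,-.1744,.222,111.4)"
```

```text
15.82 tray x -52.5 rake y -217.7 z 216.81 rot [-1.7982e+02 -1.1000e-01  1.0294e+02] f [ 0.8 -0.3 -1.5] tq [-0.06  0.02 -0.02]
travel mm [-125.6  -23.4   -5.4] dr [-0.17 -0.12 -8.46]
```

Request:
arm_command --fingers '[1, 1, 1, 1, 1, 1, 1, 1]' --travel '[[-0.03, -0.006, 0], [-0.06, -0.011, 0], [-0.085, -0.016, 0], [-0.105, -0.02, 0], [-0.116, -0.0215, 0], [-0.12, -0.0225, 0], [-0.12, -0.0225, 0], [-0.12, -0.0225, 0]]' --dr '[[0, 0, -2.5], [0, 0, -5], [0, 0, -7], [0, 0, -8.5], [0, 0, -8.5], [0, 0, -8.5], [0, 0, -8.5], [0, 0, -8.5]]'

```text
time: 16.48
tool_pos: [0.5089, -0.1666, 0.2178]
tool_rot: [-3.141, -0.002, 1.942]
contact_force: [0.1, -0.6, -1.3]
opening: 0.0236
grip_force: 35.0
```

```bash
python3 -c "
from h import *
st();go(.5086,-.1744,.080,111.4)"
```

```text
16.48 tray x -29.5 rake y -335.4 z 217.84 rot [-1.7997e+02 -9.0000e-02  1.1128e+02] f [ 0.1 -0.6 -1.3] tq [-0.06 -0.02 -0.03]
travel mm [ -7.4  -3.  137.8] dr [-0.03 -0.09 -0.12]
```

Request:
arm_command --fingers '[1, 1, 1, 1, 1, 1, 1, 1]' --travel '[[-0.005, -0.002, 0], [-0.0074, -0.003, 0.02], [-0.0074, -0.003, 0.05], [-0.0074, -0.003, 0.08], [-0.0074, -0.003, 0.1], [-0.0074, -0.003, 0.113], [-0.0074, -0.003, 0.115], [-0.0074, -0.003, 0.115]]' --dr '[[0, 0, 0], [0, 0, 0], [0, 0, 0], [0, 0, 0], [0, 0, 0], [0, 0, 0], [0, 0, 0], [0, 0, 0]]'

```text
time: 17.15
tool_pos: [0.5089, -0.1749, 0.103]
tool_rot: [-3.141, -0.001, 1.943]
contact_force: [-1.1, -0.1, -1.3]
opening: 0.0241
grip_force: 35.0
```

```bash
python3 -c "
from h import *
st();go(.5086,-.1744,.0685,111.4)"
```

```text
17.15 tray x -28.3 rake y -343.6 z 102.97 rot [-1.7995e+02 -7.0000e-02  1.1134e+02] f [-1.1 -0.1 -1.3] tq [-0.09 -0.01 -0.01]
travel mm [ 0.5 -0.  34.5] dr [-0.05 -0.07 -0.06]
```

Request:
arm_command --fingers '[1, 1, 1, 1, 1, 1, 1, 1]' --travel '[[0.0003, 0, 0.007], [0.0003, 0, 0.014], [0.0003, 0, 0.021], [0.0003, 0, 0.027], [0.0003, 0, 0.031], [0.0003, 0, 0.0335], [0.0003, 0, 0.0345], [0.0003, 0, 0.0345]]' --dr '[[0, 0, 0], [0, 0, 0], [0, 0, 0], [0, 0, 0], [0, 0, 0], [0, 0, 0], [0, 0, 0], [0, 0, 0]]'

```text
time: 17.82
tool_pos: [0.5089, -0.1754, 0.0687]
tool_rot: [-3.141, -0.0, 1.942]
contact_force: [0.5, 0.5, -1.3]
opening: 0.0239
grip_force: 35.0
```

Request:
arm_command --fingers '[1, 1, 1, 1]' --travel '[[0, 0, 0.0005], [0, 0, 0.001], [0, 0, 0.0015], [0, 0, 0.0015]]' --dr '[[0, 0, 0], [0, 0, 0], [0, 0, 0], [0, 0, 0]]'

```text
time: 18.15
tool_pos: [0.509, -0.1754, 0.0675]
tool_rot: [3.141, 0.0, 1.942]
contact_force: [-0.0, 0.6, -1.0]
opening: 0.024
grip_force: 35.0
```

```bash
python3 -c "
from h import *
st();go(.5086,-.1744,.067,111.4)"
```

```text
18.15 tray x -28.1 rake y -344.1 z 67.47 rot [179.99   0.   111.29] f [-0.   0.6 -1. ] tq [-0.08  0.03  0.02]
travel mm [1.1 0.  0.5] dr [ 0.01  0.   -0.11]
```

Request:
arm_command --fingers '[1, 1, 1, 1, 1]' --travel '[[0.0005, 0, 0], [0.001, 0, 0], [0.001, 0, 0.0005], [0.001, 0, 0.0008], [0.001, 0, 0.0008]]' --dr '[[0, 0, 0], [0, 0, 0], [0, 0, 0], [0, 0, 0], [0, 0, 0]]'

```text
time: 18.57
tool_pos: [0.5086, -0.1743, 0.0671]
tool_rot: [3.141, 0.0, 1.942]
contact_force: [-2.2, 1.6, 4.7]
opening: 0.0238
grip_force: 35.0
```

Seated. I'll ease off and open.

Request:
arm_command --fingers '[1, 1, 0.4, 0.2, 0, -0.3, -0.6, -1]' --travel '[[0, 0, -0.0005], [0, 0, -0.0006], [0, 0, -0.0006], [0, 0, -0.0006], [0, 0, -0.0006], [0, 0, -0.0006], [0, 0, -0.0006], [0, 0, -0.0006]]' --dr '[[0, 0, 0], [0, 0, 0], [0, 0, 0], [0, 0, 0], [0, 0, 0], [0, 0, 0], [0, 0, 0], [0, 0, 0]]'

```text
time: 19.23
tool_pos: [0.5086, -0.1744, 0.0672]
tool_rot: [3.141, -0.0, 1.942]
contact_force: [-1.2, -0.2, 1.0]
opening: 0.0561
grip_force: 0.0
```

Request:
arm_command --fingers '[-1, -1, -1, -1, -1, -1, -1]' --travel '[[0, 0, 0], [0, 0, 0], [0, 0, 0], [0, 0, 0], [0, 0, 0], [0, 0, 0], [0, 0, 0]]' --dr '[[0, 0, 0], [0, 0, 0], [0, 0, 0], [0, 0, 0], [0, 0, 0], [0, 0, 0], [0, 0, 0]]'

```text
time: 19.82
tool_pos: [0.5085, -0.1744, 0.0672]
tool_rot: [3.142, -0.0, 1.942]
contact_force: [-0.1, -0.7, 0.3]
opening: 0.0921
grip_force: 0.0
```

Request:
arm_command --fingers '[-1, -1, -1, -1, -1, -1, -1, -1]' --travel '[[0, 0, -0.01], [0, 0, -0.03], [0, 0, -0.055], [0, 0, -0.085], [0, 0, -0.115], [0, 0, -0.14], [0, 0, -0.155], [0, 0, -0.16]]' --dr '[[0, 0, 0], [0, 0, 0], [0, 0, 0], [0, 0, 0], [0, 0, 0], [0, 0, 0], [0, 0, 0], [0, 0, 0]]'

```text
time: 20.48
tool_pos: [0.5096, -0.1749, 0.231]
tool_rot: [3.138, 0.004, 1.942]
contact_force: [0.0, -0.1, 0.1]
opening: 0.0914
grip_force: 0.0
```

Request:
arm_command --fingers '[-1, -1, -1]' --travel '[[0, 0, 0], [0, 0, 0], [0, 0, 0]]' --dr '[[0, 0, 0], [0, 0, 0], [0, 0, 0]]'

```text
time: 20.73
tool_pos: [0.5079, -0.1741, 0.2258]
tool_rot: [-3.14, -0.002, 1.942]
contact_force: [-0.8, 0.2, -0.3]
opening: 0.0915
grip_force: 0.0
```

```bash
python3 - <<'E'
from h import *
w=read_camera("wrist");b=read_camera("side");P=cloud(w);hsv=cv2.cvtColor(w["color"],cv2.COLOR_BGR2HSV)
br=(hsv[...,1]>100)&(hsv[...,0]<20)&(P[...,2]>.1)&(P[...,2]<.116)
k=P[br];print(len(k),np.median(k[:,2]),cv2.minAreaRect((k[:,:2]*1000).astype(np.float32)))
cv2.imwrite("pics/end.png",np.hstack([cv2.resize(b["color"][160:310,200:350],(400,400)),cv2.resize(w["color"][80:280,180:380],(400,400))]))
E
```

```text
2929 0.10715143396818319 ((508.48919677734375, -175.97633361816406), (23.255657196044922, 89.26055145263672), 21.915313720703125)
```

View pics/end.png

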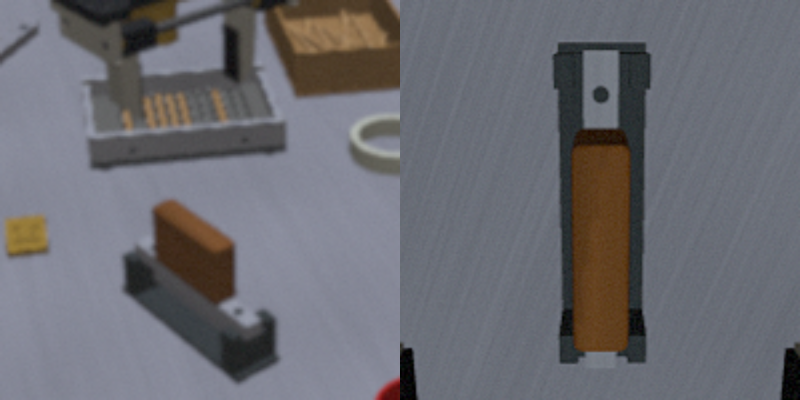

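The rake is back upright across both posts (left view about (195,270), right view (600,240)). The pencils lie in their grooves in the tray at (175,110).

```bash
python3 -c "
from cell import *
print(hand_in())"
```

```text
the job is handed in; nothing more can be done
None
```

I combed all six pencils into their own grooves in one stroke with about 7 N on the rails, put the rake back upright on its rest, and handed the job in at about 21 s; the hand-in returned no verdict.

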